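Close the battery bay of a water meter

ROBOT

A 6-joint arm with a two-finger parallel gripper is mounted at the origin on the work surface. World frame = base frame: x ahead of the robot, y to its left, z up, the work surface at z = 0. Lengths are in m, angles in rad, forces in N, time in s.
With the tool pointing down it reaches from about 0.25 to 0.725 m from the base axis. Payload 9.7 kg.
Tool frame: the origin (TCP) lies on the centre line of the jaws, within the pads' length; the fingertips stand 11 mm ahead of it and the grasp point (between the pads) lies 8 mm behind it (env.tcp_to_tips is the distance from the TCP to the fingertips, in m); z points along the fingers, y is the line along which they close (so a half turn about z gives the same grasp; the last joint's range is limited). The gripper opens to 85 mm and grips with 20 to 120 N. Pads are 22 mm wide; open, the fingers measure 114 mm over their backs; the gripper's body (76 mm by 85 mm) begins 54 mm behind the grasp point. The pads swing forward as they close: fully open they stand 13 mm farther back than shut.
Start: joints at [-1.206, 0.087, 0.176, 1.66, 0, 1.571], TCP at [0.196, -0.514, 0.242] pointing down, gripper open.
Joint ranges: [-3.13, 3.13], [-0.85, 1.81], [-1.15, 1.24], [-2.2, 2.28], [-1.44, 1.52], [-3.14, 3.14]. Speed limits (rad/s): [2.22, 2.22, 2.57, 3.14, 3.14, 3.14].

INTERFACE

Orientations are given as a unit quaternion [w, x, y, z].
In Python, from plant import env, cams gives the robot as it stands.
- The arm moves only by the shell command python3 -m crank 'ROWS'. ROWS is JSON, a list that holds one entry, the list of rows, each a list of 5 numbers: the shift along the tool's x, y, z each as a share of 0.025 m, from -1 to 1, then the turn about the tool's z as a share of 6 degrees, from -1 to 1, then the opening, from 0 (shut) to 1 (fully open). A call has 1 to 12 rows; each row shifts and turns the commanded pose from where the row before left it, along the tool's axes as they then stand; what a row does not reach is not made up. A row lasts 1/12 s, in which the tool goes at most 41.7 mm and 7.16 degrees, less where a joint would pass 70% of its speed; a pose out of reach is approached as far as the arm can. A call with a number of a shift or a turn outside -1 to 1 is refused whole. A call with a gripper value outside its range is refused whole. The fingers move at their own pace and stop on an object; the grip force is fixed at half the most. Time passes only in rows, so rows that do not move let the fingers close. It gives the time, the measured TCP pose, the force, the opening and the grip force at its end, in the units of the state.
- env.read_state(): the state, without advancing time (a new reading comes with each control period).
- cams.snapshot(name): name is "scene" or "top" or "wrist"; returns a dict with "pixels" (480x640x3 uint8, blue, green, red), "z_map" (480x640 float32, m along the optical axis (not along the pixel's ray), 0 where there is no reading), "fov_y" (degrees; the focal length in pixels is half the picture's height over the tangent of half this angle, whatever the lens; pixels are square), "cx", "cy" (the principal point, pixels), "R" (3x3) and "t" (3): a world point X has camera coordinates R X + t; the wrist camera has in their place "mount" (4x4, takes a point from camera to tool coordinates, whose origin is the TCP and whose axes are the flange's). Camera axes: x right, y down, z forward; pixel columns grow to the right and rows downward; lengths in m; the calibration is good to about 2 mm. A picture is of the moment at which its call begins: read the wrist's pose just before it.
- env.hand_in(): hands the job in; it is judged then, once.
The state is a dict: "time_s": time; "joint_pos": joint angles; "qd": joint speeds; "joint_torque": joint torques, N m; "eef_pos": TCP position; "orientation": TCP orientation; "ft_force": force on the tool from outside, world axes, zero at the start; "torque": the same for the moment, N m; "grip_width": finger opening in m; "grasp_force": force on a finger pad.
Only numpy, scipy, OpenCV 4.12 (cv2) and the standard library are available. Lean on these libraries where they do the work, as an engineer would, in place of code of your own. Each camera call takes 0.05 s, during which the arm holds its last target. There are 200 camera calls.

TASK

Fit the lipped cover onto the open battery bay of the water meter: with the cover tilted, hook its front lip into the slot under the bay's front rim, then pivot it down and press until the spring catch snaps over its rear edge and it lies flat. Leave the other cover, the screwdriver, the brass nut and the upright battery cell where they are.

Things in the scene. Friction and masses are not known exactly. Their poses are not given: they have to be found in the camera images.
- bay (a point): Open battery bay of the white water meter, fixed to the bench. Point: bay's middle at seat level, 105 mm above the bench, where the cover's underside rests. -x points to the slot (front, roughly at the robot), +x to the catch, z up. In mm: seat rails |y| 24 to 32, x -28 to 39.5, tops at z 0; floor z -14; side walls' inner faces y -32 and 32, rear wall's x 39.5, tops at z 8.
- slot (a point): Middle of the lower inner edge of the overhang at the bay's front; bay's axes; at bay x -39, z 4.5 mm. The overhang runs from here 11 mm forward (-x) to the front wall, 64 mm wide, 3.5 mm thick. The slot beneath it is open 18.5 mm down to the bay's floor and 48 mm wide: the lip goes in from above and behind, tilted, and comes up under the overhang as the cover is pivoted flat.
- register (a point): Centre of the top of the meter's round register beyond the catch, radius 40 mm, 1.5 mm above seat level, bay's axes. Below it the meter's blue pipe runs along y, at bay x 35 mm, out to 95 mm each side, its top 60 mm above the bench.
- catch (a joint): Spring catch, 22 mm wide, mid rear wall; slides along bay +x (m): 0 at rest, 0.006 fully back. At rest its nose is at bay x 35 mm, underside z 6, a steep slope from there up to z 16 at x 40, top z 20. The cover's rear edge coming down (about 5 to 15 N) pushes it back along the slope; it then springs forward over the plate and reads 0 again.
- cover_grip (a point): Lipped cover, white plastic, 40 to 85 g, flat on the bench: plate 76 (x) x 60 (y) x 5 mm; grip rib on its middle, 40 mm along x, 10 wide, 20 high above the plate. Point: on the rib, 15 mm above the cover's underside and the plate's centre; -x to the lip, z up. Once home it is 15 mm above bay, axes parallel to the bay's.
- lip_tip (a point): Middle of the end of the cover's lip, 46 mm ahead (-x) of the plate's centre and 1.5 mm above the underside; cover's axes. The lip is 40 mm wide, 3 mm thick, flush with the underside, and sticks out 8 mm from the plate's front edge.
- rear_edge (a point): Middle of the cover's rear edge (+x), at the underside. Cover's axes.
- blank: The other loose cover, to be left alone: 100 x 48 x 5 mm plain plate of the same white plastic with the same grip rib, but no lip. Origin at the middle of its underside, x along its length.
- screwdriver: Screwdriver lying on the bench beyond the covers, to be left alone.
- nut: Brass ring nut, outer diameter 44 mm, 16 mm high, flat on the bench, to be left alone. Origin at the middle of its underside.
- cell: Bare metal battery cell, 26 mm in diameter and 50 mm high, standing on the bench, to be left alone. Origin at the middle of its underside.
There are look-alikes about, which are no part of the job. Leave any black or turquoise look-alike of the part that bears cover_grip alone.

How it is judged:
On the way:
1. the lip is hooked: its end is at least 2.5 mm under the overhang while the cover's rear edge is still raised at least 10 mm above the seat (x of lip_tip in the frame of bay below -0.0415 m and z of lip_tip in the frame of bay between -0.014 and 0.0045 m and z of rear_edge in the frame of bay above 0.01 m), for 0.1 s.
At the end, for the whole second after the job is handed in: The lipped cover lies flat in the bay (within 0.045 rad, rear underside within 3 mm of the seat, sideways within 4 mm), its lip at least 2.5 mm under the front overhang, and the catch has sprung back over its rear edge (joint below 2 mm) (x of lip_tip in the frame of bay between -0.0505 and -0.0415 m and z of lip_tip in the frame of bay below 0.0045 m and z of rear_edge in the frame of bay between -0.003 and 0.003 m and y of cover_grip in the frame of bay between -0.004 and 0.004 m and angle between the z axis of cover_grip and the z axis of bay, either way round below 0.045 rad and value of joint catch below 0.002 m and angle between cover_grip's own z axis and vertical below 0.1 rad); the robot touches nothing.
It fails at once if the other cover is moved by more than 30 mm (distance of blank from where it was at the start of the episode above 0.03 m).
It fails at once if the screwdriver is moved by more than 30 mm (distance of screwdriver from where it was at the start of the episode above 0.03 m).
It fails at once if the nut is moved by more than 30 mm (distance of nut from where it was at the start of the episode above 0.03 m).
It fails at once if the cell is moved by more than 30 mm or knocked over (distance of cell from where it was at the start of the episode above 0.03 m or angle between cell's own z axis and vertical above 0.5 rad).
It also fails if it takes over 54 s, if anything falls off the work surface, if the arm or the gripper's body presses on something with over 40 N, if the wrist force passes 120 N, or if a joint passes its speed limit or range.

## Working session

There is one attempt and no reset: what is moved stays moved. The work goes in short steps, Python scripts to look and compute and a shell command to move; the robot and the scene stay as the last step left them, time stands still between calls to the robot, and variables do not carry over. Pictures are saved under pics/ and viewed, at most 14 in all, crops included, and the job is handed in when it is done.

```bash
ls; mkdir -p pics; python3 - <<'E'
from plant import env,cams
import cv2,pickle
s=env.read_state();print({k:s[k] for k in("time_s","eef_pos","orientation","grip_width")})
for n in("scene","top"):
    d=cams.snapshot(n);pickle.dump(d,open(n+".pkl","wb"));cv2.imwrite(f"pics/{n}1.png",d["pixels"]);print(n,d["fov_y"],d["cx"],d["cy"],d["R"],d["t"])
E
```

```text
pics
{'time_s': 0.0, 'eef_pos': array([ 0.19613817, -0.51358473,  0.24156853]), 'orientation': array([-6.71347302e-04,  9.83410931e-01,  1.81390383e-01, -1.34719639e-04]), 'grip_width': 0.08559027610558384}
scene 46.470872767291496 312.74605932857685 235.58167363863717 [[ 0.18651958  0.98244426 -0.00370557]
 [ 0.60906397 -0.11859022 -0.78420497]
 [-0.77087711  0.14401265 -0.6204908 ]] [-0.11278868 -0.2620355   1.70907875]
top 44.76813333363118 316.5893363518067 250.4297391024557 [[ 1.83137580e-02 -9.99830837e-01  1.70399657e-03]
 [-9.89079723e-01 -1.83660535e-02 -1.46232652e-01]
 [ 1.46239211e-01  9.92680948e-04 -9.89248759e-01]] [-1.27378603e-03  5.29669818e-01  1.47971768e+00]
```

View pics/top1.png

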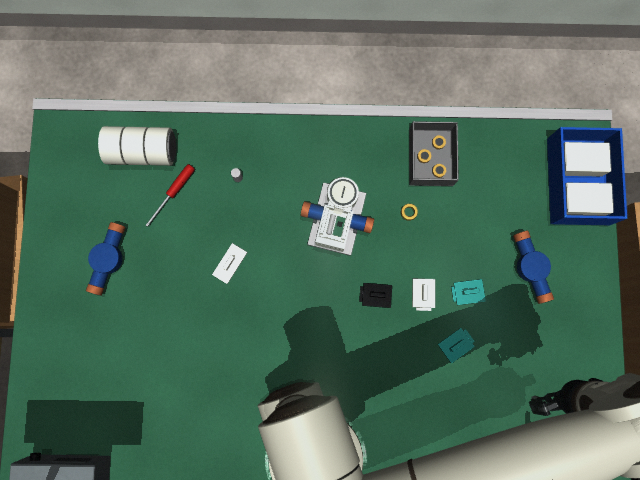

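View pics/scene1.png

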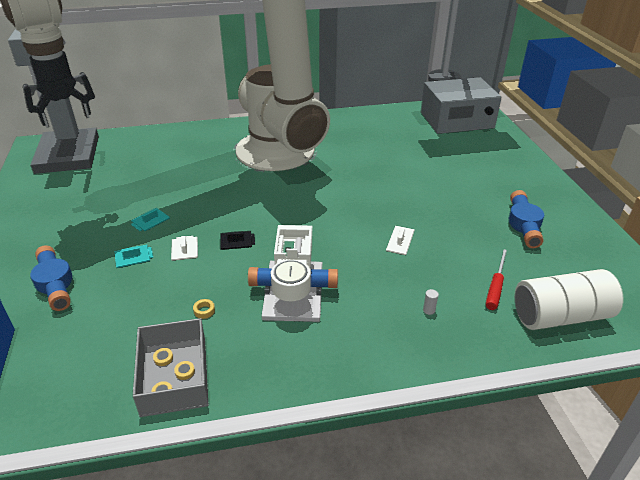

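Top view: white plate with a lip at (424,294) is the lipped cover. The look-alikes are the plain long white plate (230,263), which is the blank, the black cover (377,295) and the turquoise ones (467,292) and (456,345). The meter's bay is at (335,230), its register at (343,191) and the pipe ends at (305,209) and (370,225).

```bash
cat > h.py <<'E'
import numpy as np,cv2,pickle
from scipy.spatial.transform import Rotation as Ro
def f(d): return 240/np.tan(np.radians(d["fov_y"]/2))
def ray(d,uv,R,t,z):
    uv=np.atleast_2d(uv).astype(float)
    c=np.c_[(uv[:,0]-d["cx"])/f(d),(uv[:,1]-d["cy"])/f(d),np.ones(len(uv))]
    v=c@R; o=-R.T@t
    return o+v*((z-o[2])/v[:,2])[:,None]
def cast(d,uv,z): return ray(d,uv,d["R"],d["t"],z)
def proj(d,X,R=None,t=None):
    R=d["R"] if R is None else R; t=d["t"] if t is None else t
    c=np.atleast_2d(X)@R.T+t
    return np.c_[d["cx"]+f(d)*c[:,0]/c[:,2],d["cy"]+f(d)*c[:,1]/c[:,2]]
def wristRt(d,p,q):
    M=np.array(d["mount"]); Rt=Ro.from_quat(np.roll(q,-1)).as_matrix()
    Rwc=Rt@M[:3,:3]; o=Rt@M[:3,3]+p
    return Rwc.T,-Rwc.T@o
E
python3 - <<'E'
from h import *
d=pickle.load(open("top.pkl","rb"));im=d["pixels"]
a=cv2.resize(im[255:335,345:495],None,fx=4,fy=4,interpolation=cv2.INTER_CUBIC)[:,:400]
a=cv2.resize(im[265:325,390:450],(400,400),interpolation=cv2.INTER_CUBIC)
b=cv2.resize(im[170:260,290:380],(400,400),interpolation=cv2.INTER_CUBIC)
cv2.imwrite("pics/c1.png",np.hstack([a,b]))
hsv=cv2.cvtColor(im,cv2.COLOR_BGR2HSV)
w=((hsv[...,1]<40)&(hsv[...,2]>150)).astype(np.uint8)
for n,(x0,y0,x1,y1) in dict(cover=(400,270,446,320),blank=(205,235,255,290)).items():
    m=np.zeros_like(w);m[y0:y1,x0:x1]=w[y0:y1,x0:x1]
    c=max(cv2.findContours(m,0,cv2.CHAIN_APPROX_NONE)[0],key=cv2.contourArea)
    r=cv2.minAreaRect(c);P=cast(d,cv2.boxPoints(r),.005)
    print(n,r,P[:,:2].round(4).tolist(),P.mean(0))
o=((hsv[...,0]<18)&(hsv[...,1]>90)&(hsv[...,2]>80)).astype(np.uint8)
k,l,st,ce=cv2.connectedComponentsWithStats(o)
for i in range(1,k):
    if st[i,4]>20:print(ce[i],st[i],cast(d,ce[i],.045)[0])
for uv in [(343,191)]:print("reg",cast(d,uv,.1065))
E
```

```text
cover ((423.5, 294.5), (31.0, 21.0), 90.0) [[0.4629, -0.248], [0.464, -0.3036], [0.3822, -0.3027], [0.3812, -0.2475]] [ 0.42258763 -0.27542397  0.005     ]
blank ((229.07643127441406, 263.0941162109375), (17.71689224243164, 37.657981872558594), 32.47119140625) [[0.4658, 0.2856], [0.5519, 0.2355], [0.527, 0.1947], [0.4413, 0.245]] [0.49650139 0.24019489 0.005     ]
[179.80368098 180.38957055] [166 164  28  34 326] [0.70898163 0.37315435 0.045     ]
[ 15.40996948 234.31841302] [  0 175  23 147 983] [0.55654769 0.79335615 0.045     ]
[305.04716981 208.94339623] [301 202  10  15 106] [0.63812955 0.04077194 0.045     ]
[637.54       218.65333333] [634 202   6  47 150] [ 0.62843024 -0.83043859  0.045     ]
[368.51818182 224.72727273] [364 217  10  16 110] [ 0.59910433 -0.12593486  0.045     ]
[115.69444444 226.86111111] [108 222  16  11 108] [0.58113618 0.53378738 0.045     ]
[521.84761905 235.44761905] [515 231  15  11 105] [ 0.57811829 -0.52581062  0.045     ]
[ 93.65217391 289.26086957] [ 86 284  16  11 115] [0.41726994 0.57916471 0.045     ]
[545.19090909 297.60909091] [538 293  16  10 110] [ 0.41721657 -0.58037118  0.045     ]
reg [[ 0.67264869 -0.05552645  0.1065    ]]
```

View pics/c1.png

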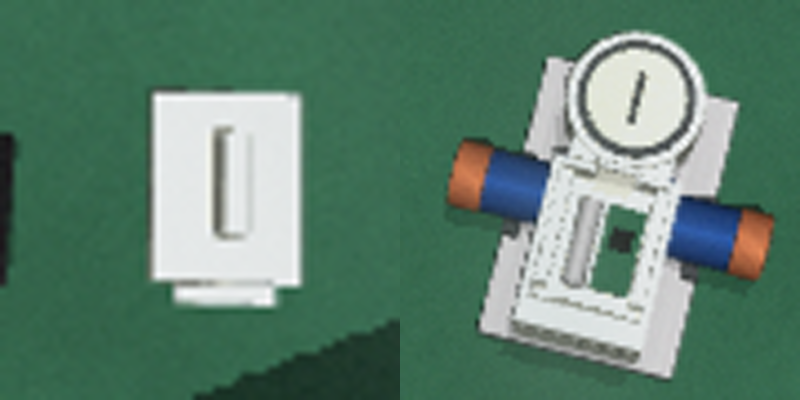

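The crop confirms it: the lip is on the robot's side, the plate is 60 wide and its yaw is about 0. The bay is estimated at (.5845,-.0346) with yaw about -13°, and the register falls on its axis (90 mm, 0). Moving above the cover.

```bash
python3 -m crank '[[[0,0,0,0.87,1],[0,0,0,0.87,1],[0,0,0,0.87,1],[0,0,0,0.87,1],[0,0,0,0,1]]]'; python3 -m crank '[[[0.9,-0.95,0,0,1],[0.9,-0.95,0,0,1],[0.9,-0.95,0,0,1],[0.9,-0.95,0,0,1],[0.9,-0.95,0,0,1],[0.9,-0.95,0,0,1],[0.9,-0.95,0,0,1],[0.9,-0.95,0,0,1],[0.9,-0.95,0,0,1],[0.9,-0.95,0,0,1],[0,0,0,0,1],[0,0,0,0,1]]]'
python3 - <<'E'
from plant import env,cams
from h import *
s=env.read_state();d=cams.snapshot("wrist");d["p"]=s["eef_pos"];d["q"]=s["orientation"];pickle.dump(d,open("w1.pkl","wb"))
cv2.imwrite("pics/w1.png",d["pixels"]);print(d["mount"],d["p"],d["q"])
print(np.degrees(Ro.from_quat(np.roll(d["q"],-1)).as_matrix()[:,0]))
E
```

```text
time_s: 0.52
eef_pos: [0.1962, -0.5137, 0.2419]
orientation: [-0.0, 1.0, -0.002, -0.0]
ft_force: [0.4, 0.4, -0.4]
grip_width: 0.0856
grasp_force: 0.0
time_s: 1.52
eef_pos: [0.4219, -0.275, 0.2419]
orientation: [-0.0, 1.0, 0.003, -0.0]
ft_force: [-0.2, 0.2, 0.3]
grip_width: 0.0856
grasp_force: 0.0
[[ 7.88390170e-04 -9.58010681e-01 -2.86731430e-01  7.31794739e-02]
 [ 9.99999631e-01  6.57348777e-04  5.53279873e-04 -4.31487639e-04]
 [-3.41565473e-04 -2.86731760e-01  9.58010846e-01 -1.31584835e-01]
 [ 0.00000000e+00  0.00000000e+00  0.00000000e+00  1.00000000e+00]] [ 0.42187173 -0.27504881  0.2419354 ] [-1.55301544e-04  9.99995208e-01  3.07426140e-03 -3.29754703e-04]
[ 5.72946840e+01  3.52288587e-01 -3.77322141e-02]
```

View pics/w1.png

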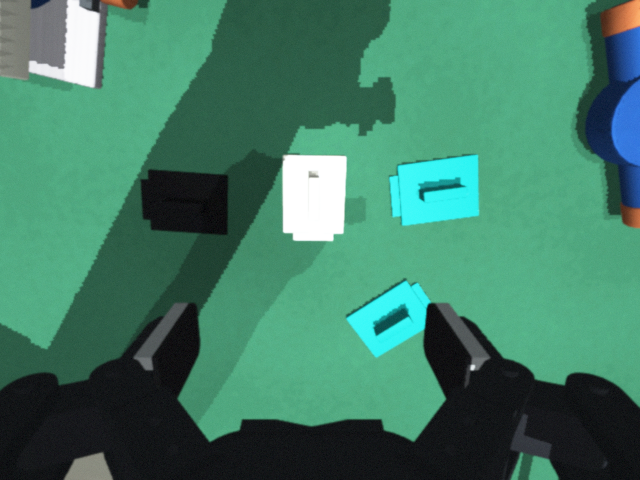

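The wrist view shows the white cover at (314,195), lip towards the bottom at (313,238), rib at (313,190). The black one is at (187,200), and the turquoise ones are at (437,190) and (392,315).

```bash
python3 - <<'E'
from h import *
d=pickle.load(open("w1.pkl","rb"));R,t=wristRt(d,d["p"],d["q"])
hsv=cv2.cvtColor(d["pixels"],cv2.COLOR_BGR2HSV)
w=np.zeros((480,640),np.uint8);s=np.s_[140:255,265:365];w[s]=((hsv[s][...,1]<50)&(hsv[s][...,2]>150))
c=max(cv2.findContours(w,0,cv2.CHAIN_APPROX_NONE)[0],key=cv2.contourArea)
P=ray(d,c[:,0],R,t,.005)
r=cv2.minAreaRect((P[:,:2]*1000).astype(np.float32));print(r,cv2.boxPoints(r).tolist())
for y in range(150,246,6):
    x=np.flatnonzero(w[y]);print(y,(x.min(),x.max(),ray(d,[[x.min(),y],[x.max()+1,y]],R,t,.005)[:,:2].round(4).tolist()) if len(x) else 0)
E
```

```text
((424.0483093261719, -276.6878662109375), (61.118995666503906, 84.46630096435547), 89.57062530517578) [[381.58734130859375, -306.92999267578125], [466.05126953125, -307.56298828125], [466.50927734375, -246.44573974609375], [382.04534912109375, -245.812744140625]]
150 0
156 (np.int64(283), np.int64(345), [[0.4648, -0.2477], [0.4652, -0.3072]])
162 (np.int64(283), np.int64(346), [[0.4592, -0.2476], [0.4597, -0.3083]])
168 (np.int64(282), np.int64(345), [[0.4536, -0.2466], [0.454, -0.3075]])
174 (np.int64(282), np.int64(345), [[0.4479, -0.2465], [0.4483, -0.3077]])
180 (np.int64(282), np.int64(345), [[0.4422, -0.2464], [0.4426, -0.3079]])
186 (np.int64(282), np.int64(345), [[0.4364, -0.2464], [0.4368, -0.3081]])
192 (np.int64(283), np.int64(344), [[0.4306, -0.2472], [0.431, -0.3073]])
198 (np.int64(283), np.int64(344), [[0.4247, -0.2472], [0.4251, -0.3075]])
204 (np.int64(282), np.int64(344), [[0.4187, -0.2461], [0.4191, -0.3077]])
210 (np.int64(283), np.int64(344), [[0.4127, -0.247], [0.4131, -0.3079]])
216 (np.int64(283), np.int64(344), [[0.4067, -0.2469], [0.4071, -0.3081]])
222 (np.int64(283), np.int64(343), [[0.4006, -0.2468], [0.401, -0.3073]])
228 (np.int64(283), np.int64(343), [[0.3944, -0.2467], [0.3948, -0.3075]])
234 (np.int64(293), np.int64(333), [[0.3882, -0.2566], [0.3885, -0.2977]])
240 (np.int64(294), np.int64(332), [[0.382, -0.2576], [0.3822, -0.2968]])
```

```bash
python3 -m crank '[[[0.24,0.08,0.9,0.1,0.5],[0,0,1,0,0.5],[0,0,1,0,0.5],[0,0,1,0,0.5],[0,0,1,0,0.5],[0,0,1,0,0.5],[0,0,1,0,0.5],[0,0,1,0,0.5],[0,0,0.9,0,0.5],[0,0,0,0,0.5],[0,0,0,0,0.5]]]'; python3 -m crank '[[[0,0,0,0,0],[0,0,0,0,0],[0,0,0,0,0],[0,0,0,0,0],[0,0,0,0,0],[0,0,0,0,0],[0,0,0,0,0],[0,0,0,0,0]]]'
```

```text
time_s: 2.48
eef_pos: [0.4258, -0.2787, 0.0218]
orientation: [-0.001, 1.0, -0.005, -0.001]
ft_force: [0.3, -0.6, 0.5]
grip_width: 0.0425
grasp_force: 0.0
time_s: 3.15
eef_pos: [0.428, -0.279, 0.0243]
orientation: [0.001, 1.0, -0.005, 0.001]
ft_force: [-2.1, -1.0, 7.0]
grip_width: 0.0083
grasp_force: 61.7
```

```bash
python3 -m crank '[[[0,0,-0.4,0,0],[0,0,-0.8,0,0],[0,0,-1,0,0],[0,0,-1,0,0],[0,0,-1,0,0],[0,0,-1,0,0],[0,0,-1,0,0],[0,0,-1,0,0],[0,0,0,0,0],[0,0,0,0,0]]]'
python3 - <<'E'
from plant import env,cams
from h import *
print(env.tcp_to_tips)
s=env.read_state();d=cams.snapshot("wrist");d["p"]=s["eef_pos"];d["q"]=s["orientation"];pickle.dump(d,open("w2.pkl","wb"))
a=cams.snapshot("scene");pickle.dump(a,open("s2.pkl","wb"))
X=proj(a,d["p"])[0].astype(int);print(X)
b=cv2.resize(a["pixels"][X[1]-40:X[1]+60,X[0]-50:X[0]+50],(400,400),interpolation=cv2.INTER_CUBIC)
cv2.imwrite("pics/g2.png",np.hstack([cv2.resize(d["pixels"][200:480,180:460],(400,400)),b]))
E
```

```text
time_s: 3.98
eef_pos: [0.4277, -0.2785, 0.2045]
orientation: [0.001, 1.0, -0.005, 0.001]
ft_force: [-0.0, -0.1, -2.0]
grip_width: 0.0083
grasp_force: 60.8
0.011
[170 176]
```

View pics/g2.png

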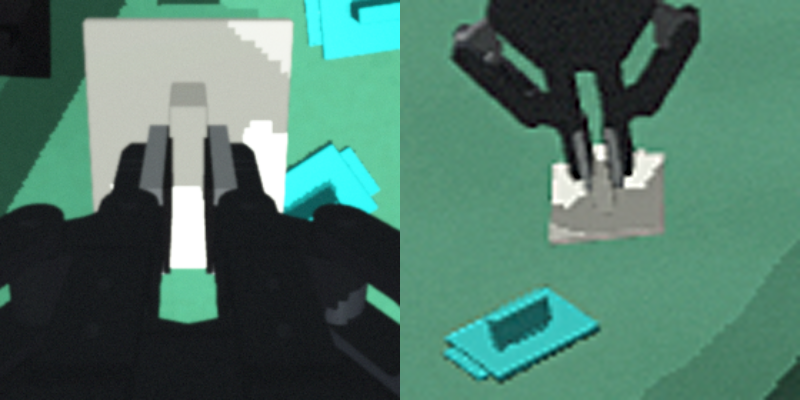

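Cover is held by the rib, pads near its middle. Moving to look at the bay from 100 mm short of it.

```bash
python3 -m crank '[[[0,0,-1,0.7,0],[0,0,-1,0.7,0],[0,0,-1,0.7,0],[0,0,-1,0,0],[0,-0.9,0,0,0],[0,-1,0,0,0],[0,-1,0,0,0],[0,-1,0,0,0],[0,-1,0,0,0],[0,-1,0,0,0],[0,-1,0,0,0],[0,-1,0,0,0]]]';python3 -m crank '[[[0,-1,0,0,0],[0,-1,0,0,0],[0,-1,0,0,0],[0,0,0,0,0],[0,0,0,0,0]]]'
python3 - <<'E'
from plant import env,cams
from h import *
s=env.read_state();d=cams.snapshot("wrist");d["p"]=s["eef_pos"];d["q"]=s["orientation"];pickle.dump(d,open("w3.pkl","wb"))
cv2.imwrite("pics/w3.png",d["pixels"]);a=cams.snapshot("top");pickle.dump(a,open("t3.pkl","wb"))
print(d["q"],f(d))
M=np.array(d["mount"])
# plate plane in tool frame
v,u=np.mgrid[0:480,0:640];z=d["z_map"];C=np.stack([(u-d["cx"])/f(d)*z,(v-d["cy"])/f(d)*z,z],-1)@M[:3,:3].T+M[:3,3]
m=(z>0)&(C[...,2]>.005)&(C[...,2]<.04)&(abs(C[...,1])>.018)&(abs(C[...,1])<.027)&(C[...,0]>-.03)&(C[...,0]<.05)
Q=C[m];A=np.c_[Q[:,:2],np.ones(len(Q))];k=np.linalg.lstsq(A,Q[:,2],rcond=None)[0];print(len(Q),k,Q.min(0),Q.max(0),np.std(A@k-Q[:,2]))
E
```

```text
time_s: 5.08
eef_pos: [0.4694, -0.0965, 0.3012]
orientation: [-0.005, 0.995, -0.103, -0.0]
ft_force: [-0.2, -0.2, 0.5]
grip_width: 0.008
grasp_force: 60.8
time_s: 5.5
eef_pos: [0.4767, -0.0654, 0.3037]
orientation: [-0.02, 0.997, -0.079, 0.001]
ft_force: [-0.9, -0.0, -1.2]
grip_width: 0.0082
grasp_force: 60.8
[-0.01988577  0.99667906 -0.0789534   0.00133094] 383.1405359902466
4649 [0.00893314 0.00053172 0.01925214] [-0.01886459 -0.02699983  0.01673951] [0.03835458 0.02699618 0.02418379] 0.000724188806087489
```

View pics/w3.png

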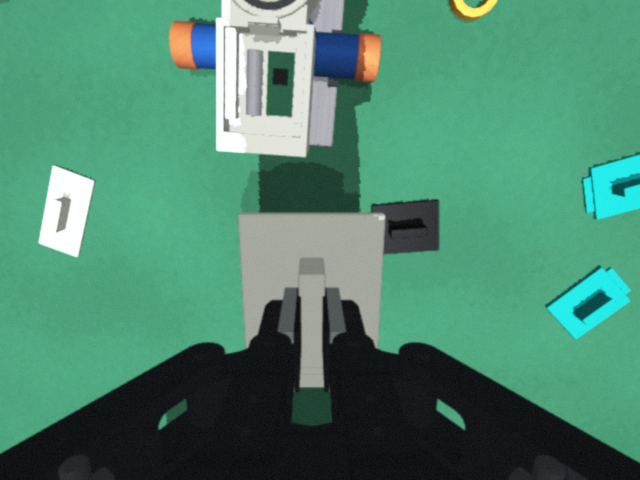

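The bay is at (268,90) with its front rim at row 150, the held cover is flat in the grip, and the blank is at (67,210). But the arm fell short and tipped slightly, so I'll check the joints and measure the bay from this picture.

```bash
python3 - <<'E'
from plant import env
from h import *
s=env.read_state();print(np.round(s["joint_pos"],3),s["eef_pos"],s["orientation"])
d=pickle.load(open("w3.pkl","rb"));R,t=wristRt(d,d["p"],d["q"])
hsv=cv2.cvtColor(d["pixels"],cv2.COLOR_BGR2HSV)
# 3D points of wall tops from depth
v,u=np.mgrid[0:480,0:640];z=d["z_map"];W=(np.stack([(u-d["cx"])/f(d)*z,(v-d["cy"])/f(d)*z,z],-1)-t)@R
m=((W[...,2]>.108)&(W[...,2]<.119)&(v<165)&(u>200)&(u<330)&(v>14)).astype(np.uint8)
c=max(cv2.findContours(m,0,cv2.CHAIN_APPROX_NONE)[0],key=cv2.contourArea)
P=ray(d,c[:,0],R,t,.113)[:,:2];r=cv2.minAreaRect((P*1000).astype(np.float32));print("walltop rect",r,cv2.boxPoints(r).round(1).tolist(),np.median(W[...,2][m>0]))
q=(W[...,2]>.1)&(W[...,2]<.13)&(v<14)&(u>200)&(u<330);print("reg z",np.median(W[...,2][q]) if q.any() else 0)
o=((hsv[...,0]<18)&(hsv[...,1]>110)&(hsv[...,2]>80)&(v<100)&(v>12)&(u>150)&(u<400)).astype(np.uint8)
k,l,st,ce=cv2.connectedComponentsWithStats(o)
for i in range(1,k):
    if st[i,4]>100:print(ce[i],st[i],ray(d,ce[i],R,t,.045)[0], W[l==i].max(0))
im=d["pixels"][0:170,200:340];cv2.imwrite("pics/w3c.png",cv2.resize(im,None,fx=3.5,fy=3.5,interpolation=cv2.INTER_CUBIC))
for vv in (60,75,90,105,120):
    print(vv,[(uu,*np.round(W[vv,uu]*1000).astype(int)) for uu in range(212,320,6)])
E
```

```text
[-0.16  -0.045  0.162  1.779  0.04   3.141] [ 0.47661413 -0.0657846   0.30377685] [-0.01980277  0.99665314 -0.07929959  0.00139583]
walltop rect ((580.8488159179688, -35.453155517578125), (73.83845520019531, 98.58081817626953), 76.90196228027344) [[524.5, -60.20000076293945], [620.5, -82.5999984741211], [637.2000122070312, -10.699999809265137], [541.2000122070312, 11.699999809265137]] 0.11287510891034562
reg z 0.10397601602063533
[181.58081335  44.03232534] [170  21  27  48 959] [0.63931718 0.04246606 0.045     ] [0.65785629 0.05136933 0.43514911]
[368.12374245  57.07847082] [355  34  26  48 994] [ 0.59998672 -0.12762238  0.045     ] [ 0.61954716 -0.08161106  0.43514911]
60 [(212, np.int64(620), np.int64(15), np.int64(52)), (218, np.int64(608), np.int64(-5), np.int64(113)), (224, np.int64(608), np.int64(-9), np.int64(110)), (230, np.int64(608), np.int64(-12), np.int64(106)), (236, np.int64(607), np.int64(-17), np.int64(104)), (242, np.int64(609), np.int64(-19), np.int64(90)), (248, np.int64(606), np.int64(-26), np.int64(103)), (254, np.int64(605), np.int64(-31), np.int64(104)), (260,
[... 3506 characters left out ...]
(563), np.int64(-4), np.int64(92)), (242, np.int64(562), np.int64(-9), np.int64(91)), (248, np.int64(561), np.int64(-14), np.int64(91)), (254, np.int64(560), np.int64(-20), np.int64(91)), (260, np.int64(560), np.int64(-25), np.int64(92)), (266, np.int64(559), np.int64(-30), np.int64(91)), (272, np.int64(558), np.int64(-35), np.int64(90)), (278, np.int64(557), np.int64(-40), np.int64(92)), (284, np.int64(556), np.int64(-45), np.int64(91)), (290, np.int64(555), np.int64(-51), np.int64(92)), (296, np.int64(554), np.int64(-57), np.int64(105)), (302, np.int64(553), np.int64(-62), np.int64(113)), (308, np.int64(553), np.int64(-67), np.int64(107)), (314, np.int64(553), np.int64(-68), np.int64(13))]
```

View pics/w3c.png

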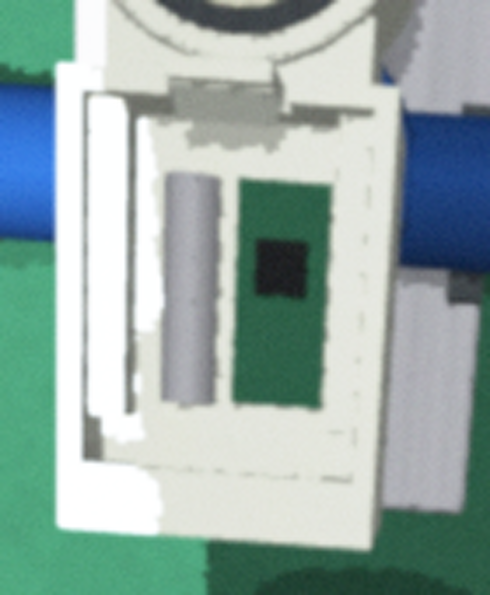

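The bay measures about 73.8 × 98.6 mm over the walls, yaw -13.1°, consistent with the pipe. J6 is at its limit (3.141), so I'll set the cover down on clear bench, turn the gripper half a turn and regrip.

```bash
python3 -m crank '[[[0,0,0,-1,0],[0,0,0,-1,0],[0,0,0,-1,0],[0,0,0,-0.4,0],[0,0,0,0,0],[0,0,0,0,0]]]'; python3 -c "
from plant import env
s=env.read_state();print(s['joint_pos'],s['eef_pos'],s['orientation'])"
```

```text
time_s: 6.1
eef_pos: [0.4766, -0.0657, 0.3038]
orientation: [-0.019, 0.995, 0.098, 0.005]
ft_force: [0.2, -0.8, -0.5]
grip_width: 0.0081
grasp_force: 60.8
[-0.15975975 -0.04551754  0.16195967  1.77866969  0.03987659  2.78631555] [ 0.47656938 -0.06572685  0.30377711] [-0.01932999  0.99502798  0.09757971  0.00488607]
```

```bash
python3 -m crank '[[[-0.61,-0.79,0.7,0,0],[-0.61,-0.79,0.7,0,0],[-0.61,-0.79,0.7,0,0],[-0.61,-0.79,0.7,0,0],[0,0,1,0,0],[0,0,1,0,0],[0,0,1,0,0],[0,0,1,0,0],[0,0,1,0,0],[0,0,1,0,0],[0,0,0.8,0,0],[0,0,0.6,0,0]]]';python3 -m crank '[[[0,0,0,0,0],[0,0,0.2,0,0],[0,0,0,0,0]]]';python3 -c "
from plant import env
s=env.read_state();print(s['joint_pos'],s['eef_pos'],s['orientation'],s['ft_force'])"
```

```text
time_s: 7.1
eef_pos: [0.402, 0.0101, 0.0492]
orientation: [-0.019, 0.995, 0.098, 0.004]
ft_force: [-0.1, 0.3, -0.0]
grip_width: 0.0081
grasp_force: 60.8
time_s: 7.35
eef_pos: [0.4031, 0.0104, 0.0464]
orientation: [-0.019, 0.995, 0.098, 0.005]
ft_force: [-0.4, 0.2, -0.4]
grip_width: 0.0085
grasp_force: 60.8
[-1.18740243e-03 -2.64333615e-01 -5.29267875e-01  1.29950634e+00
  3.95666968e-02  2.94327684e+00] [0.40306348 0.01035986 0.04642633] [-0.01936721  0.99494054  0.0984475   0.00513145] [-0.37483133  0.16617662 -0.3573418 ]
```

```bash
python3 -m crank '[[[0,0,0.5,0,0],[0,0,0.3,0,0],[0,0,0,0,0],[0,0,0,0,0.45],[0,0,0,0,0.45],[0,0,0,0,0.45],[0,0,0,0,0.45],[0,0,-1,0,0.45],[0,0,-1,0,0.45],[0,0,-0.5,0,0.45],[0,0,0,0,0.45],[0,0,0,0,0.45]]]'
python3 -m crank '[[[0,0,0,-1,0.45],[0,0,0,-1,0.45],[0,0,0,-1,0.45],[0,0,0,-1,0.45],[0,0,0,-1,0.45],[0,0,0,-1,0.45],[0,0,0,-1,0.45],[0,0,0,-1,0.45],[0,0,0,-1,0.45],[0,0,0,-1,0.45],[0,0,0,-1,0.45],[0,0,0,-1,0.45]]]'
python3 -m crank '[[[0,0,0,-1,0.45],[0,0,0,-1,0.45],[0,0,0,-1,0.45],[0,0,0,-1,0.45],[0,0,0,-1,0.45],[0,0,0,-1,0.45],[0,0,0,-1,0.45],[0,0,0,-1,0.45],[0,0,0,-1,0.45],[0,0,0,-1,0.45],[0,0,0,-1,0.45],[0,0,0,-1,0.45]]]'
python3 -m crank '[[[0,0,0,-1,0.45],[0,0,0,-1,0.45],[0,0,0,-1,0.45],[0,0,0,-1,0.45],[0,0,0,-1,0.45],[0,0,0,-1,0.45],[0,0,0,0,0.45],[0,0,0,0,0.45]]]'
python3 - <<'E'
from plant import env,cams
from h import *
s=env.read_state();d=cams.snapshot("wrist");d["p"]=s["eef_pos"];d["q"]=s["orientation"];pickle.dump(d,open("w4.pkl","wb"))
cv2.imwrite("pics/w4.png",d["pixels"]);print(s['joint_pos'],s['eef_pos'],s['orientation'],s["time_s"])
R,t=wristRt(d,d["p"],d["q"]);v,u=np.mgrid[0:480,0:640];z=d["z_map"];W=(np.stack([(u-d["cx"])/f(d)*z,(v-d["cy"])/f(d)*z,z],-1)-t)@R
m=(W[...,2]>.020)&(W[...,2]<.032)&(abs(W[...,0]-.4)<.05)&(abs(W[...,1]-.01)<.04)&(z>0)
if m.sum()>20:
    r=cv2.minAreaRect((W[m][:,:2]*1000).astype(np.float32));print("rib",m.sum(),r,np.median(W[m],0))
E
```

```text
time_s: 8.35
eef_pos: [0.4031, 0.0088, 0.0891]
orientation: [-0.019, 0.995, 0.099, 0.006]
ft_force: [0.4, 0.2, 0.1]
grip_width: 0.0386
grasp_force: 0.0
time_s: 9.35
eef_pos: [0.4019, 0.0088, 0.0872]
orientation: [-0.013, 0.745, 0.667, 0.015]
ft_force: [0.1, -0.5, 0.5]
grip_width: 0.0383
grasp_force: 0.0
time_s: 10.35
eef_pos: [0.402, 0.0088, 0.0872]
orientation: [-0.002, 0.211, 0.977, 0.02]
ft_force: [-0.2, 0.3, 0.3]
grip_width: 0.0386
grasp_force: 0.0
time_s: 11.02
eef_pos: [0.4021, 0.0088, 0.0876]
orientation: [0.004, -0.097, 0.995, 0.019]
ft_force: [0.2, 0.1, 0.2]
grip_width: 0.0383
grasp_force: 0.0
[-0.00509649 -0.28117274 -0.46216426  1.38549555  0.03962348 -0.20001359] [0.40210526 0.00880479 0.08764565] [ 0.00417098 -0.0973275   0.9950529   0.01948577] 11.0167
rib 1275 ((402.4299011230469, 12.459230422973633), (40.31754684448242, 9.978160858154297), 11.45816421508789) [0.40120279 0.01214036 0.02484863]
```

View pics/w4.png

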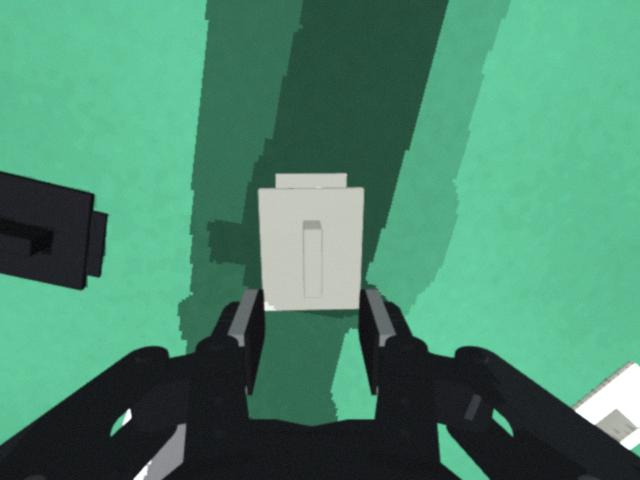

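The view shows the cover flat on the bench at (312,248), lip away from the camera at (311,181), and the rib at (313,260) at the right height (24.8 mm). Regripping.

```bash
python3 -m crank '[[[0,0,0.9,0,0.45],[0,0,0.9,0,0.45],[0,0,0.9,0,0.45],[0,0,0,0,0.45],[0,0,0,0,0],[0,0,0,0,0],[0,0,0,0,0],[0,0,0,0,0],[0,0,0,0,0],[0,0,0,0,0]]]'
python3 -m crank '[[[0,0,-0.4,0,0],[0,0,-0.8,0,0],[0,0,-1,0,0],[0,0,-1,0,0],[0,0,-1,0,0],[0,0,-1,0,0],[0,0,-1,0,0],[0,0,-1,0,0],[0,0,-1,0,0],[0,0,0,0,0]]]'
python3 -c "
from plant import env
s=env.read_state();print(s['joint_pos'],s['eef_pos'],s['orientation'],s['ft_force'])"
```

```text
time_s: 11.9
eef_pos: [0.4039, 0.0114, 0.0228]
orientation: [0.006, -0.099, 0.995, 0.019]
ft_force: [-1.3, 0.5, 6.5]
grip_width: 0.0086
grasp_force: 59.8
time_s: 12.73
eef_pos: [0.403, 0.0032, 0.2317]
orientation: [0.009, -0.099, 0.995, 0.019]
ft_force: [0.4, -0.3, -0.8]
grip_width: 0.0084
grasp_force: 59.0
[-0.01912098 -0.2780232  -0.18177489  1.65453994  0.03982721 -0.21685429] [0.40299378 0.00320519 0.23170755] [ 0.00855152 -0.09880806  0.99488764  0.01903763] [ 0.4088422  -0.27718055 -0.78715472]
```

```bash
python3 -m crank '[[[0,0,0,0.82,0],[0,0,0,0.82,0],[0,0,0,0.82,0],[0,0,0,0.82,0],[0,0,0,0.82,0],[-1,0,0,0,0],[-1,0,0,0,0],[-1,0,0,0,0],[-1,0,0,0,0],[-1,0,0,0,0],[-1,0,0,0,0],[-1,0,0,0,0]]]'
python3 -m crank '[[[-1,0.1,0,0,0],[-1,0,0,0,0],[-1,0,0,0,0],[-1,0,0,0,0],[0,0,0,0,0],[0,0,0,0,0],[0,0,0,0,0]]]'
cat > m.py <<'E'
from plant import env,cams
from h import *
import sys
s=env.read_state();d=cams.snapshot("wrist");d["p"]=s["eef_pos"];d["q"]=s["orientation"];pickle.dump(d,open(sys.argv[1]+".pkl","wb"))
cv2.imwrite("pics/"+sys.argv[1]+".png",d["pixels"]);print(s['joint_pos'].round(3),s['eef_pos'],s['orientation'].round(4),s["time_s"])
R,t=wristRt(d,d["p"],d["q"]);v,u=np.mgrid[0:480,0:640];z=d["z_map"];C=np.stack([(u-d["cx"])/f(d)*z,(v-d["cy"])/f(d)*z,z],-1);W=(C-t)@R
yaw=np.radians(-13.1);X=np.array([np.cos(yaw),np.sin(yaw)]);Y=np.array([-X[1],X[0]])
def rb(P): return np.c_[P[:,:2]@X-.578,P[:,:2]@Y-.098]*1000
print("tcp in bay est",rb(d["p"][None]))
M=np.array(d["mount"]);T=C@M[:3,:3].T+M[:3,3]
E
cat > m5.py <<'E'
from m import *
m=(W[...,2]>.109)&(W[...,2]<.118)&(z>0)&(W[...,2]>.1)
m&=(abs(rb(W.reshape(-1,3))[:,1].reshape(z.shape))<45)&(T[...,2]>.06)
c=max(cv2.findContours(m.astype(np.uint8),0,cv2.CHAIN_APPROX_NONE)[0],key=cv2.contourArea)
P=ray(d,c[:,0],R,t,.113);r=cv2.minAreaRect((P[:,:2]*1000).astype(np.float32));print(r,rb(cv2.boxPoints(r)/1000).round(1).tolist())
for vv in range(40,330,20):
    x=np.flatnonzero(m[vv])
    if len(x):
        e=[x[0]]+[k for i in range(1,len(x)) if x[i]-x[i-1]>3 for k in(x[i-1]+1,x[i])]+[x[-1]+1]
        print(vv,rb(ray(d,np.c_[e,[vv]*len(e)],R,t,.113)).round(1).tolist())
n=(T[...,2]>.01)&(T[...,2]<.03)&(abs(T[...,1])>.018)&(abs(T[...,1])<.04)&(T[...,0]<.06)&(z>0)&(T[...,0]>.015)
Q=T[n];A=np.c_[Q[:,:2],np.ones(len(Q))];print("cover plane tool",np.linalg.lstsq(A,Q[:,2],rcond=None)[0],Q.min(0),Q.max(0))
n=(T[...,2]>.01)&(T[...,2]<.03)&(abs(T[...,1])<.018)&(T[...,0]>.035)&(T[...,0]<.06)&(z>0);print("lip",T[n].max(0) if n.any() else 0)
E
python3 m5.py w5
```

```text
time_s: 13.73
eef_pos: [0.5732, -0.0371, 0.2257]
orientation: [0.001, 0.115, 0.993, 0.02]
ft_force: [-0.1, -0.7, -0.7]
grip_width: 0.0082
grasp_force: 59.0
time_s: 14.32
eef_pos: [0.6697, -0.0572, 0.2252]
orientation: [0.0, 0.115, 0.993, 0.02]
ft_force: [-0.4, -0.5, -1.1]
grip_width: 0.0084
grasp_force: 59.0
[-0.101  0.391  0.505  1.684  0.04   0.13 ] [ 0.6697127  -0.05716749  0.22522822] [4.000e-04 1.154e-01 9.931e-01 2.000e-02] 14.3167
tcp in bay est [[87.24116223 -1.88850385]]
((581.19140625, -34.81269836425781), (73.98501586914062, 96.86177825927734), 76.98797607421875) [[-52.4, -37.2], [44.4, -37.1], [44.3, 36.9], [-52.5, 36.7]]
40 [[-31.7, -37.0], [-31.7, -31.3], [-32.1, 31.5], [-32.1, 37.3]]
60 [[-21.2, -37.0], [-21.2, -31.2], [-21.4, 31.3], [-21.4, 37.2]]
80 [[-10.4, -37.0], [-10.4, -31.7], [-10.5, 31.7], [-10.5, 37.0]]
100 [[0.7, -37.0], [0.7, -31.6], [0.7, 31.4], [0.7, 36.9]]
120 [[12.2, -37.0], [12.2, -31.6], [12.3, 31.8], [12.3, 37.3]]
140 [[23.9, -37.0], [23.9, -31.5], [24.1, 31.6], [24.1, 37.2]]
160 [[36.0, -36.9], [36.0, -31.4], [36.1, -10.8], [36.2, 11.1], [36.3, 31.3], [36.4, 37.0]]
cover plane tool [0.02752805 0.01882727 0.01679308] [ 0.01500468 -0.02994096  0.01487369] [0.04715779 0.03027612 0.02200839]
lip [0.0472563  0.01799466 0.0226847 ]
```

View pics/w5.png

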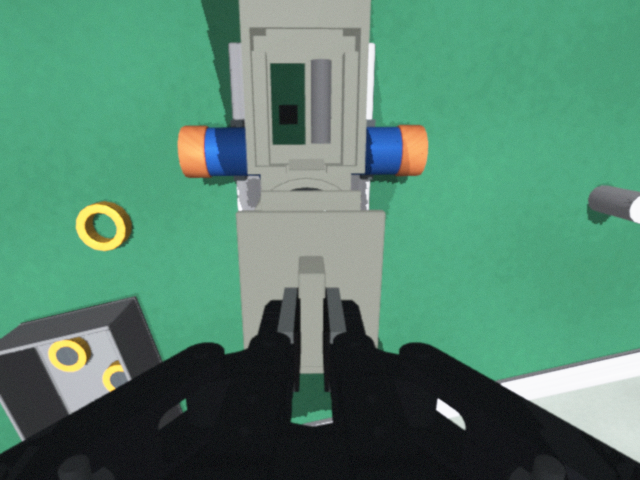

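The bay estimate is confirmed: walls are symmetric at ±31.5/±37 and yaw is right. The picture shows the bay at (305,100), the catch at (306,165) and the cover square in the grip, lip edge at row 192. Next I'll move over the bay and press the cover's rear on the catch top, so it pivots lip-down in the pads.

```bash
python3 -m crank '[[[0.8,-0.03,0,0,0],[0.8,-0.03,0,0,0],[0.8,-0.03,0,0,0],[0.8,0,0,0,0],[0,0,0,0,0],[0,0,0.7,0,0],[0,0,0.9,0,0],[0,0,0.9,0,0],[0,0,0.4,0,0],[0,0,0,0,0],[0,0,0,0,0]]]'; python3 -c "
from m import *" w6
```

```text
time_s: 15.28
eef_pos: [0.5919, -0.0382, 0.1537]
orientation: [0.001, 0.115, 0.993, 0.02]
ft_force: [-0.3, -0.0, -0.3]
grip_width: 0.0086
grasp_force: 59.0
[-0.083  0.172  0.098  1.494  0.04   0.148] [ 0.5919446  -0.03815525  0.15367769] [8.000e-04 1.152e-01 9.931e-01 2.000e-02] 15.2833
tcp in bay est [[ 7.18774702 -0.99727883]]
```

```bash
python3 -m crank '[[[0,0,0.15,0,0],[0,0,0.15,0,0],[0,0,0.1,0,0],[0,0,0,0,0]]]';python3 -m crank '[[[0,0,0.1,0,0],[0,0,0.1,0,0],[0,0,0,0,0]]]'; python3 - m7 <<'E'
from m import *
a=cams.snapshot("scene");X=proj(a,[.58,-.035,.12])[0].astype(int)
b=a["pixels"][X[1]-45:X[1]+45,X[0]-60:X[0]+60];cv2.imwrite("pics/g7.png",np.hstack([cv2.resize(d["pixels"],(440,400))[:, :],cv2.resize(b,(360,400),interpolation=cv2.INTER_CUBIC)]))
n=(T[...,2]>.0)&(T[...,2]<.05)&(abs(T[...,1])>.02)&(abs(T[...,1])<.028)&(T[...,0]<.04)&(z>0)&(T[...,0]>.015)
Q=T[n];A=np.c_[Q[:,:2],np.ones(len(Q))];print("cover plane tool",np.linalg.lstsq(A,Q[:,2],rcond=None)[0])
E
```

```text
time_s: 15.67
eef_pos: [0.5932, -0.0381, 0.1453]
orientation: [0.003, 0.115, 0.993, 0.02]
ft_force: [-2.7, -0.5, 11.5]
grip_width: 0.008
grasp_force: 61.1
time_s: 15.92
eef_pos: [0.5933, -0.0379, 0.1409]
orientation: [0.003, 0.115, 0.993, 0.02]
ft_force: [-3.9, -1.1, 15.6]
grip_width: 0.0081
grasp_force: 62.8
[-0.082  0.171  0.072  1.465  0.04   0.149] [ 0.59330725 -0.03794923  0.14089624] [0.0032 0.1154 0.9931 0.0199] 15.9167
tcp in bay est [[ 8.46824496 -0.48777731]]
cover plane tool [ 8.98262356e-01 -3.12362731e-02  7.52882002e-04]
```

View pics/g7.png

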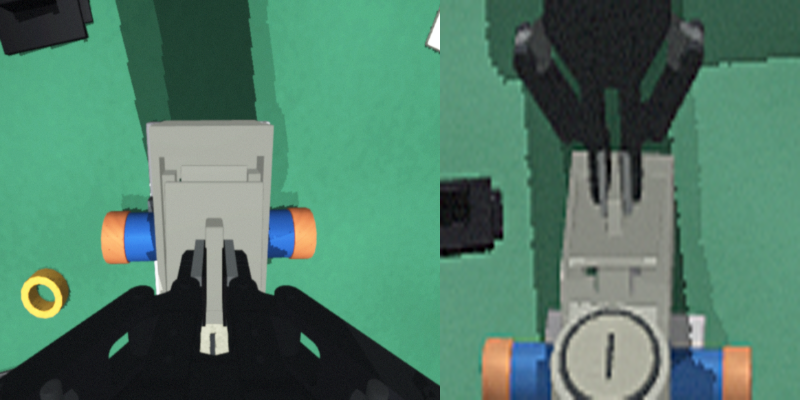

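Cover is pivoting lip-down (lip edge at (212,173), behind the overhang). Continuing down.

```bash
python3 -m crank '[[[0,0,0.1,0,0],[0,0,0.1,0,0],[0,0,0,0,0]]]'; cat > m8.py <<'E'
from m import *
n=(T[...,2]>.0)&(T[...,2]<.035)&(abs(T[...,1])>.02)&(abs(T[...,1])<.028)&(T[...,0]<.033)&(z>0)&(T[...,0]>.016)
Q=T[n]
for i in range(4):
    A=np.c_[Q[:,:2],np.ones(len(Q))];k=np.linalg.lstsq(A,Q[:,2],rcond=None)[0];e=A@k-Q[:,2];Q=Q[abs(e)<max(.001,1.5*e.std())]
print("plane",k,len(Q),e.std())
# strip along centre: bay-frame profile on y=15..22 
B=rb(W.reshape(-1,3)).reshape(480,640,2)
for y0 in (-12,12):
  mm=(abs(B[...,1]-y0)<2)&(z>0)&(B[...,0]<10)&(B[...,0]>-56);b=B[mm][:,0];h=W[mm][:,2]*1000-105
  print(y0,[(x,round(float(np.median(h[(b>=x)&(b<x+2)])),1)) for x in range(-56,-6,2) if ((b>=x)&(b<x+2)).any()])
E
python3 m8.py w8
```

```text
time_s: 16.27
eef_pos: [0.5933, -0.0378, 0.1361]
orientation: [0.003, 0.115, 0.993, 0.02]
ft_force: [-5.5, -0.5, 16.1]
grip_width: 0.0081
grasp_force: 64.4
[-0.082  0.171  0.063  1.455  0.039  0.15 ] [ 0.59330867 -0.03778219  0.13606975] [0.0032 0.1154 0.9931 0.0198] 16.2667
tcp in bay est [[ 8.43177204 -0.32476063]]
plane [0.27087868 0.00927257 0.01668095] 1301 0.0004874865948331489
-12 [(-56, -104.9), (-54, -7.4), (-52, 7.6), (-50, 7.9), (-48, 8.0), (-46, 8.0), (-44, 7.9), (-42, 7.9), (-40, 7.7), (-36, -14.0), (-34, -14.0), (-32, -13.2), (-30, 1.2), (-28, 2.4), (-26, 3.1), (-24, 5.2), (-22, 5.9), (-20, 6.3), (-18, 7.3), (-16, 7.5), (-14, 8.5), (-12, 113.6), (-10, 100.1), (-8, 97.6)]
12 [(-56, -104.8), (-54, -4.1), (-52, 7.5), (-50, 8.0), (-48, 8.2), (-46, 8.0), (-44, 8.0), (-42, 7.9), (-40, 8.2), (-36, -13.9), (-34, -14.0), (-32, -13.3), (-30, 2.1), (-28, 3.0), (-26, 3.8), (-24, 5.9), (-22, 6.8), (-20, 7.1), (-18, 7.9), (-16, 8.4), (-14, 9.2), (-12, 114.5), (-10, 100.8), (-8, 99.1)]
```

Lip tip is at x≈-31.5, z≈0, tilt 15°, overhang edge at -39. Sliding forward 12.5 mm to hook.

```bash
python3 -m crank '[[[0.15,0,0.02,0,0],[0.15,0,0.02,0,0],[0.15,0,0,0,0],[0.08,0,0,0,0],[0,0,0,0,0],[0,0,0,0,0]]]'; python3 m8.py w9
```

```text
time_s: 16.82
eef_pos: [0.5795, -0.0343, 0.1324]
orientation: [0.001, 0.115, 0.993, 0.02]
ft_force: [-0.3, 0.7, 4.5]
grip_width: 0.0081
grasp_force: 62.9
[-0.078  0.142  0.024  1.449  0.04   0.153] [ 0.57949975 -0.03431488  0.13235962] [0.001  0.1152 0.9931 0.0201] 16.8167
tcp in bay est [[-5.80366187 -0.07749553]]
plane [0.22287195 0.01222051 0.01738593] 1232 0.00048402982727345793
-12 [(-56, -104.8), (-54, -8.7), (-52, 7.8), (-50, 7.4), (-48, 7.9), (-46, 7.7), (-44, 7.9), (-42, 7.9), (-40, 7.9), (-38, 3.1), (-36, 3.0), (-34, 3.4), (-32, 4.0), (-30, 4.5), (-28, 5.2), (-26, 110.2), (-24, 96.5), (-22, 93.7), (-20, 61.3), (-18, 65.4), (-16, 7.8), (-14, 32.2), (-12, 8.8), (-10, 9.2), (-8, 9.4)]
12 [(-56, -105.0), (-54, -8.1), (-52, 7.5), (-50, 7.5), (-48, 7.8), (-46, 8.1), (-44, 8.0), (-42, 7.9), (-40, 7.9), (-38, 3.4), (-36, 4.0), (-34, 4.3), (-32, 4.8), (-30, 5.1), (-28, 5.9), (-26, 111.1), (-24, 97.2), (-22, 96.0), (-20, 61.8), (-18, 66.2), (-16, 8.6), (-14, 35.0), (-12, 9.4), (-10, 10.1), (-8, 11.0)]
```

Hooked: plate front is under the rim, rear is about 15 mm up and the side offset is about 0. I'll release, move the slightly open fingers astride the rib to the rear of the plate, and press.

```bash
python3 -m crank '[[[-0.03,0,0,0,0],[0,0,0,0,0],[0,0,0,0,0.2],[0,0,0,0,0.2],[0,0,0,0,0.2],[0,0,-0.4,0,0.2],[-0.5,0,0,0,0.2],[-0.5,0,0,0,0.2],[0,0,0,0,0.2],[0,0,0,0,0.2]]]'; python3 m8.py w10
```

```text
time_s: 17.7
eef_pos: [0.6044, -0.0407, 0.142]
orientation: [0.0, 0.115, 0.993, 0.02]
ft_force: [-0.5, -0.5, -0.3]
grip_width: 0.0172
grasp_force: 0.0
[-0.085  0.203  0.112  1.477  0.04   0.146] [ 0.60437256 -0.04074793  0.14199001] [5.000e-04 1.154e-01 9.931e-01 2.000e-02] 17.7
tcp in bay est [[19.8799186  -0.70567493]]
plane [0.1603063  0.03937485 0.02486503] 1238 0.0004717407733091231
-12 [(-56, -104.6), (-54, 8.0), (-52, 8.2), (-50, 7.9), (-48, 7.9), (-46, 7.9), (-44, 8.0), (-42, 7.9), (-40, 7.7), (-38, 3.5), (-36, 3.5), (-34, 3.9), (-32, 4.4), (-30, 4.9), (-28, 4.8), (-26, 5.1), (-24, 5.5), (-22, 5.7), (-20, 6.3), (-18, 6.5), (-16, 6.9), (-14, 7.3), (-12, 7.3), (-10, 7.8), (-8, 8.0)]
12 [(-56, -104.9), (-54, 8.1), (-52, 8.0), (-50, 8.1), (-48, 7.7), (-46, 7.9), (-44, 7.9), (-42, 8.0), (-40, 8.2), (-38, 3.3), (-36, 3.9), (-34, 4.2), (-32, 4.1), (-30, 4.3), (-28, 5.1), (-26, 5.3), (-24, 5.7), (-22, 5.9), (-20, 6.4), (-18, 6.6), (-16, 6.8), (-14, 7.1), (-12, 7.4), (-10, 7.8), (-8, 8.0)]
```

View pics/w10.png

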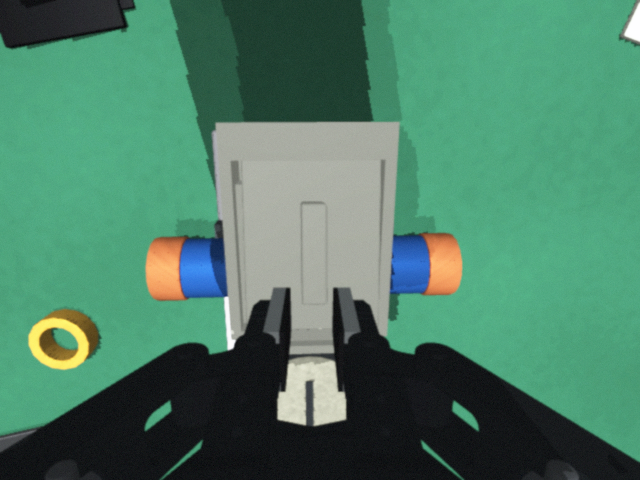

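It shows the cover lying tilted on the catch with its lip under the rim (row 160), and the fingers astride the rear part of the rib. Pressing.

```bash
python3 -m crank '[[[0,0,0.2,0,0.2],[0,0,0.2,0,0.2],[0,0,0.15,0,0.2],[0,0,0.1,0,0.2],[0,0,0,0,0.2]]]';python3 -m crank '[[[0,0,0.1,0,0.2],[0,0,0.08,0,0.2],[0,0,0,0,0.2]]]'; python3 m8.py w11
```

```text
time_s: 18.17
eef_pos: [0.604, -0.0399, 0.125]
orientation: [0.0, 0.115, 0.993, 0.02]
ft_force: [-0.8, -0.6, -0.8]
grip_width: 0.0171
grasp_force: 0.1
time_s: 18.42
eef_pos: [0.6043, -0.0398, 0.1218]
orientation: [0.001, 0.115, 0.993, 0.02]
ft_force: [-2.2, -0.5, 4.3]
grip_width: 0.017
grasp_force: 2.3
[-0.084  0.204  0.074  1.438  0.04   0.147] [ 0.6043296  -0.03981334  0.12177116] [9.000e-04 1.153e-01 9.931e-01 2.000e-02] 18.4167
tcp in bay est [[19.62625301  0.19486152]]
plane [0.00068835 0.04024101 0.01188429] 1492 0.00047906659543340294
-12 [(-56, -105.5), (-54, 8.0), (-52, 7.9), (-50, 7.9), (-48, 8.1), (-46, 7.8), (-44, 8.0), (-42, 8.2), (-40, 7.8), (-38, 5.0), (-36, 5.1), (-34, 5.0), (-32, 4.9), (-30, 4.9), (-28, 4.9), (-26, 4.8), (-24, 5.0), (-22, 5.1), (-20, 5.0), (-18, 4.9), (-16, 4.7), (-14, 4.9), (-12, 5.0), (-10, 4.8), (-8, 5.1)]
12 [(-56, -104.7), (-54, 7.9), (-52, 7.8), (-50, 7.9), (-48, 8.0), (-46, 7.7), (-44, 7.9), (-42, 8.1), (-40, 7.6), (-38, 5.0), (-36, 5.0), (-34, 4.8), (-32, 5.1), (-30, 5.0), (-28, 5.3), (-26, 4.9), (-24, 5.0), (-22, 5.0), (-20, 4.9), (-18, 5.0), (-16, 5.1), (-14, 5.0), (-12, 5.1), (-10, 5.1), (-8, 5.1)]
```

The plate is flat at 5.0 mm everywhere. A little more pressure, then I'll back off and check the catch.

```bash
python3 -m crank '[[[0,0,0.08,0,0.2],[0,0,0.04,0,0.2],[0,0,0,0,0.2]]]'; python3 -m crank '[[[0,0,-0.5,0,0.2],[0,0,-1,0,0.2],[0,0,-1,0,0.2],[0,0,-1,0,0.2],[-1,0,-0.5,0,0.2],[-1,0,0,0,0.2],[-1,0,0,0,0.2],[0,0,0,0,0.2],[0,0,0,0,0.2]]]'; python3 - w12 <<'E'
from m import *
B=rb(W.reshape(-1,3)).reshape(480,640,2)
for y0 in (-18,-3,3,18):
  mm=(abs(B[...,1]-y0)<3)&(z>0);b=B[mm][:,0];h=W[mm][:,2]*1000-105
  print(y0,[(x,round(float(np.median(h[(b>=x)&(b<x+2)])),1)) for x in range(-44,52,3) if ((b>=x)&(b<x+2)).any()])
m=(abs(W[...,2]-.110)<.0015)&(abs(B[...,0])<20);print("plate y",B[m][:,1].min(),B[m][:,1].max())
im=d["pixels"];cv2.imwrite("pics/w12c.png",cv2.resize(im[20:300,180:460],(600,600),interpolation=cv2.INTER_CUBIC))
E
```

```text
time_s: 18.72
eef_pos: [0.6044, -0.0399, 0.1215]
orientation: [0.002, 0.115, 0.993, 0.02]
ft_force: [-9.3, -0.5, 22.5]
grip_width: 0.0171
grasp_force: 11.4
time_s: 19.47
eef_pos: [0.6774, -0.061, 0.216]
orientation: [-0.001, 0.115, 0.993, 0.02]
ft_force: [-1.2, 0.6, 0.1]
grip_width: 0.0169
grasp_force: 0.0
[-0.106  0.411  0.514  1.674  0.04   0.125] [ 0.67742546 -0.06102744  0.2160493 ] [-6.000e-04  1.154e-01  9.931e-01  2.000e-02] 19.4667
tcp in bay est [[95.6280673  -3.89989248]]
-18 [(-44, -13.9), (-41, 7.9), (-38, 5.0), (-35, 5.0), (-32, 5.0), (-29, 5.1), (-26, 4.8), (-23, 5.0), (-20, 5.0), (-17, 5.1), (-14, 5.0), (-11, 4.8), (-8, 5.2), (-5, 5.3), (-2, 4.9), (1, 5.1), (4, 5.0), (7, 4.7), (10, 4.9), (13, 4.9), (16, 5.0), (19, 5.0), (22, 5.2), (25, 4.6), (28, 4.8), (31, 5.1), (34, 5.1), (37, 3.9), (40, 7.5), (43, 7.6), (46, -4.3), (49, -4.1)]
-3 [(-41, 7.7), (-38, 4.9), (-35, 4.9), (-32, 5.0), (-29, 5.0), (-26, 4.9), (-23, 5.3), (-20, 23.9), (-17, 24.0), (-14, 24.2), (-11, 24.1), (-8, 24.7), (-5, 24.0), (-2, 24.6), (1, 24.3), (4, 24.3), (7, 24.1), (10, 24.6), (13, 24.4), (16, 24.2)
[... 186 characters left out ...]
.1), (-26, 5.1), (-20, 25.0), (-17, 25.0), (-14, 25.0), (-11, 25.0), (-8, 24.8), (-5, 25.0), (-2, 24.9), (1, 25.1), (4, 24.8), (7, 25.0), (10, 24.9), (13, 25.0), (16, 25.1), (19, 8.2), (22, 5.1), (25, 5.0), (28, 4.9), (31, 5.0), (34, 6.0), (37, 11.2), (40, 19.3), (43, 20.1), (46, -3.9), (49, -1.5)]
18 [(-41, 7.8), (-38, 5.2), (-35, 5.1), (-32, 5.1), (-29, 5.0), (-26, 4.9), (-23, 5.2), (-20, 4.8), (-17, 5.0), (-14, 5.1), (-11, 5.1), (-8, 4.8), (-5, 5.0), (-2, 5.0), (1, 4.9), (4, 5.2), (7, 5.3), (10, 4.9), (13, 5.2), (16, 5.0), (19, 4.9), (22, 5.0), (25, 5.0), (28, 4.9), (31, 4.9), (34, 5.1), (37, -4.9), (40, 8.2), (43, 8.0), (46, -4.0), (49, -3.8)]
plate y -36.62550733721351 36.93878010252158
```

View pics/w12c.png

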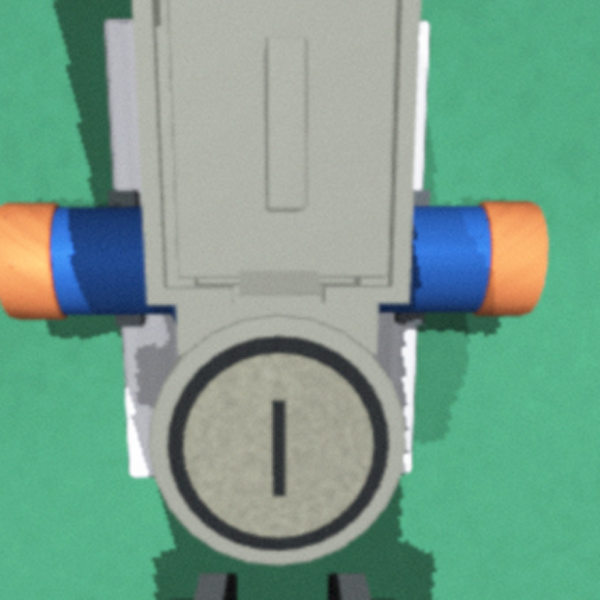

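The crop shows the cover flat in the bay and the catch nose over its rear edge at (280,282). The nose profile matches rest (x 35, z 6) and the gripper is clear.

```bash
python3 -c "
from plant import env
print(env.hand_in())"
```

```text
the job is handed in; nothing more can be done
None
```

I fitted the lipped cover into the bay and handed the job in at about 19.5 s; the hand-in returned no verdict. In the last depth readings the lip was under the rim, the plate flat at seat level and the catch back over its rear edge. The arm was clear, and I saw no contact with the other objects.

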